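# Sweep out the bar grinder and hold its bayonet lid at the pulse mark

## Task

Pick up the brush, dip its bristles well down into the open grinder bowl for a moment, and stand it back in its wooden cup. Then set the bayonet lid fully down into the grinder mouth and twist it clockwise (seen from above) until its white pointers stand at the green half-way marks, never as far as the lock click just before the red marks. Finish while still gripping the lid and holding it there against its return spring; leave the espresso cup, milk jug and tamper where they are.

Things in the scene. Friction and masses are not known exactly. Their poses are not given: they have to be found in the camera images.
- grinder: fixed white round grinder, 128 mm wide at the foot, 112 at the top, 115 high. Origin: centre of its underside; z up; x points to one of two blue 'open' marks. Brass bayonet rim in its mouth: 5 mm thick, inner radius 38.5 mm, two entry gaps 28 mm wide centred on +x and -x. Marks on the rim, on two sides: blue open, green half-way 40 degrees clockwise of it from above, red lock 80 degrees
- grinder_mouth (a point): centre of the grinder's mouth, on the rim plane, 115 mm above the table; axes as grinder. The bowl below is free to 58 mm under this point, 36 mm in radius or more
- pulse_ring (a joint): sprung ring in the mouth, turned by the lid's lugs; rad, 0 at rest, grows as the lid turns clockwise. The lugs meet it with the lid 10 degrees past open, so value = lid turn - 0.175: 0.524 at the green half-way mark, lock catch felt from 1.0, click about 1.1, end stop 1.32. Spring torque 0.072 N m at 0, 0.135 at half-way; it pushes the lid back if let go
- ring_front (a point): point on the axis of the sprung ring at rim height, turning with the ring; its x axis lies along the lid's x axis (either way round) whenever the lugs are pressing on the ring
- lid: loose black bayonet lid, 0.18 kg, alike after a half turn. Origin: centre of the underside, z up. Grey plug 72 mm wide, 13 deep; two lugs on +x and -x, 13 wide, out to 44 mm radius, 6 high; flange 94 wide, z 13-21 mm; wood bar on it 60 long (x) x 14 wide, z 21-49; white pointers at the bar's ends. Enters with x along the grinder's x (either way, within 8 degrees); radial play 2.5 mm
- lid_seat (a point): centre of the flange's underside, 13 mm above the lid's origin; meets grinder_mouth when the lid is fully in, its flange resting on the brass rim; turned clockwise, the lugs then go under the rim
- brush: loose brush, 155 mm long, 60 g, standing bristles down in its cup. Origin: centre of the bristle end; z along the handle to the top. Grey bristles 22 mm wide for 35 mm, brass ferrule 23 mm wide to 55 mm, square wooden handle 14 x 14 mm (sides along x and y) from 55 to 155 mm
- brush_tip (a point): centre of the brush's bristle end (= the brush's origin)
- brush_cup: fixed dark wooden cup, 72 mm wide, 60 mm high, with a round well 34 mm wide (wall 19 mm at the foot) whose floor is 8 mm above its origin. Origin: centre of its underside; the brush stands in the well
- espresso_cup: white espresso cup, 66 mm wide, 58 mm high, bystander; origin: centre of its underside
- milk_jug: steel milk jug, 80 mm wide, 90 mm high, bystander; origin: centre of its underside
- tamper: steel tamper, 58 mm wide, 87 mm high, standing on its base, bystander; origin: centre of its underside
Mind the look-alikes: they are no part of the job. There is more than one size of the brush; the job needs the largest.

How it is judged:
On the way, in this order (a step that is already met when the one before it is completed fails the run):
1. the gripped brush is dipped into the grinder bowl, its tip at least 15 mm below the rim (horizontal distance between brush_tip and grinder_mouth below 0.036 m and z of brush_tip in the frame of grinder_mouth below -0.015 m and contact force between the fingers and brush above 0.5 N), for 0.1 s.
2. the brush stands in its cup again, let go (distance between brush_tip and brush_cup below 0.022 m and angle between brush's own z axis and vertical below 0.25 rad and contact force between the fingers and brush below 0.1 N), for 0.2 s.
3. the lid is fully down in the mouth, not yet twisted to the half-way mark (horizontal distance between lid_seat and grinder_mouth below 0.005 m and z of lid_seat in the frame of grinder_mouth below 0.003 m and angle between lid's own z axis and vertical below 0.08 rad and value of joint pulse_ring below 0.35 rad), for 0.1 s.
At the end, for the whole second after the job is handed in: The gripped lid is fully down in the mouth (3 mm in height, 5 mm off centre, 0.08 rad tilt), still, in line with the ring (0.12 rad), the ring at 0.524 +- 0.14 rad; the brush, let go, stands in its cup (tip within 22 mm of the cup origin, tilt under 0.25 rad) (all of step 2 and horizontal distance between lid_seat and grinder_mouth below 0.005 m and z of lid_seat in the frame of grinder_mouth below 0.003 m and angle between lid's own z axis and vertical below 0.08 rad and value of joint pulse_ring between 0.384 and 0.664 rad and angle between the x axis of lid and the x axis of ring_front, either way round below 0.12 rad and contact force between the fingers and lid above 1 N and angular speed of lid below 0.15 rad/s); the arm keeps its last pose, push and grip.
It fails at once if the lid is twisted as far as the lock click (value of joint pulse_ring above 1.1 rad).
It fails at once if the espresso cup is moved more than 25 mm (distance of espresso_cup from where it was at the start of the episode above 0.025 m).
It fails at once if the milk jug is moved more than 25 mm (distance of milk_jug from where it was at the start of the episode above 0.025 m).
It fails at once if the tamper is moved more than 25 mm (distance of tamper from where it was at the start of the episode above 0.025 m).
It also fails if it takes over 61 s, if anything falls off the work surface, if the arm or the gripper's body presses on something with over 40 N, if the wrist force passes 120 N, or if a joint passes its speed limit or range.

## Robot

A 6-joint arm with a two-finger parallel gripper is mounted at the origin on the work surface. World frame = base frame: x ahead of the robot, y to its left, z up, the work surface at z = 0. Lengths are in m, angles in rad, forces in N, time in s.
With the tool pointing down it reaches from about 0.275 to 0.75 m from the base axis. Payload 10.2 kg.
Tool frame: the origin (TCP) lies at the very end of the fingers, on their centre line; the grasp point (between the pads) lies ctrl.grip_depth behind it (ctrl.grip_depth is the distance from the TCP to the grasp point, in m); z points along the fingers, y is the line along which they close (so a half turn about z gives the same grasp; the last joint's range is limited). The gripper opens to 85 mm and grips with 20 to 120 N. Pads are 22 mm wide; open, the fingers measure 114 mm over their backs; the gripper's body (76 mm by 85 mm) begins 54 mm behind the grasp point. The pads swing forward as they close: fully open they stand 13 mm farther back than shut.
Start: joints at [-1.389, 0.313, 1.498, -0, 1.331, -0.223], TCP at [0.207, -0.483, 0.192] pointing down, gripper open.
Joint ranges: [-2.94, 2.94], [-0.97, 2.17], [0.19, 2.56], [-1.23, 4.37], [0.02, 3.11], [-2.88, 2.88]. Speed limits (rad/s): [2.39, 2.39, 3.01, 3.14, 3.14, 3.14].

## Interface

Orientations are given as a rotation vector (axis times angle).
In Python, from plant import ctrl gives the robot as it stands. The module is installed in compiled form; this text tells all that it offers.
- The arm moves only by the tool arm_command, never from a script. Its argument "commands" is a list of rows, each a list of 3 entries, a list of its own where there are three numbers: the turn, a rotation vector about the world's x, y, z in rad, then the shift along the world's x, y, z in mm, then the opening, from -1 (shut) to 1 (fully open). In form: [[[ax, ay, az], [tx, ty, tz], hand], ...]. A call has exactly 5 rows; each row shifts and turns the commanded pose from where the row before left it; what a row does not reach is not made up. A row lasts 1/10 s, in which the tool goes at most 50 mm and 8.59 degrees, less where a joint would pass 70% of its speed; a pose out of reach is approached as far as the arm can. A call is refused whole if a number of a shift passes 50 or a number of a turn 0.15, either way. A call with a gripper value outside its range is refused whole. The fingers move at their own pace and stop on an object; "force" is the grip in N (left out, the last holds). Time passes only in rows, so rows that do not move let the fingers close, or fill a call up. It gives the time, the measured TCP pose, the force, the opening and the grip force at its end, in the units of the state.
- ctrl.read_state(): the state, without advancing time (a new reading comes with each control period).
- ctrl.read_camera(name): name is "side" or "top" or "wrist"; returns the picture (384x512x3 uint8, red, green, blue); there is no depth.
- ctrl.camera_model(name): a dict with "intrinsics" (3x3 intrinsics, pixels), "origin" and "orientation" of the camera in the world. Camera axes: x right, y up, looking along -z (the intrinsics and any distortion apply to the point x, -y, -z); pixel columns grow to the right and rows downward; lengths in m; the calibration is good to about 2 mm. A picture is of the moment at which its call begins: read the wrist's pose just before it. camera_model takes no time and is no camera call; for the wrist camera it gives the pose at the moment of the call.
- ctrl.hand_in(): hands the job in; it is judged then, once.
The state is a dict: "t": time; "q": joint angles; "joint_vel": joint speeds; "tau": joint torques, N m; "ee_pos": TCP position; "tool_rot": TCP orientation; "wrist_force": force on the tool from outside, world axes, zero at the start; "wrist_torque": the same for the moment, N m; "opening": opening from 0.0 (shut) to 1.0 (fully open); "gripper_force": force on a finger pad.
Only numpy, scipy, OpenCV 4.12 (cv2) and the standard library are available. Lean on these libraries where they do the work, as an engineer would, in place of code of your own. Each camera call takes 0.05 s, during which the arm holds its last target. There are 200 camera calls.

## Working session

There is one attempt and no reset: what is moved stays moved. The work goes in short steps, Python scripts to look and compute and a tool call to move; the robot and the scene stay as the last step left them, time stands still between calls to the robot, and variables do not carry over. Pictures are saved under pics/ and viewed, at most 10 in all, crops included, and the job is handed in when it is done.

Besides the shell and the picture viewer there is one more tool, called after ">>>" as a command line: name --argument value ..., lists and objects as JSON in quotes. arm_command: Moves the arm, as the interface text tells. Its arguments: {"type":"object","properties":{"commands":{"type":"array"},"force":{"type":"number"}},"required":["commands"]}

```bash
mkdir -p pics; cat > h.py <<'E'
import numpy as np, cv2
from plant import ctrl
def ray(m,u,v):
    K=np.array(m["intrinsics"]);p=np.linalg.inv(K)@[u,v,1]
    R=np.array(m["orientation"])
    if R.shape!=(3,3): R=cv2.Rodrigues(R.astype(float))[0]
    return np.array(m["origin"]),R@[p[0],-p[1],-p[2]]
def onz(m,u,v,z):
    o,d=ray(m,u,v);return o+d*(z-o[2])/d[2]
def proj(m,P):
    K=np.array(m["intrinsics"]);R=np.array(m["orientation"])
    if R.shape!=(3,3): R=cv2.Rodrigues(R.astype(float))[0]
    c=R.T@(np.array(P)-m["origin"]);p=K@[c[0],-c[1],-c[2]];return p[:2]/p[2]
def shot(n,f):
    m=ctrl.camera_model(n);im=ctrl.read_camera(n)[:,:,::-1].copy();cv2.imwrite(f"pics/{f}.png",im);return m,im
E
python3 - <<'E'
from h import *
for n in("top","side"):
    m,im=shot(n,n+"0");print(n,m)
print(ctrl.read_state(),ctrl.grip_depth)
a=cv2.imread("pics/top0.png");b=cv2.imread("pics/side0.png")
cv2.imwrite("pics/a.png",cv2.resize(a,(800,600)))
E
```

```text
top {'intrinsics': array([[397.14955851,   0.        , 257.81053333],
       [  0.        , 397.14955851, 192.66500718],
       [  0.        ,   0.        ,   1.        ]]), 'origin': array([0.49933446, 0.01605745, 0.95098193]), 'orientation': array([ 0.06168497, -0.05831473, -1.57963332])}
side {'intrinsics': array([[398.25267242,   0.        , 255.30409891],
       [  0.        , 398.25267242, 188.20609351],
       [  0.        ,   0.        ,   1.        ]]), 'origin': array([ 0.50487103, -0.65291964,  0.71024041]), 'orientation': array([ 0.8162395 , -0.02558431, -0.05166   ])}
{'t': 0.1, 'q': array([-1.38941523e+00,  3.13392641e-01,  1.49836665e+00,  2.40655075e-05,
        1.33099179e+00, -2.23408001e-01]), 'joint_vel': array([ 0.00090998, -0.00147446, -0.0028241 , -0.00075191, -0.0001525 ,
       -0.00094111]), 'tau': array([ 2.58437234e-03, -4.12900078e+01, -2.60144252e+01, -1.83578290e-04,
        2.99321713e-03,  1.55252553e-05]), 'ee_pos': array([ 0.20669916, -0.48230145,  0.19199096]), 'tool_rot': array([-3.07633436e+00, -6.31267530e-01, -7.49137568e-05]), 'wrist_force': array([-0.88894478,  0.24428147, -0.72060277]), 'wrist_torque': array([0.01133967, 0.00047821, 0.03275648]), 'gripper_force': 0.0, 'opening': 1.000159678570262} 0.0187
```

View pics/a.png

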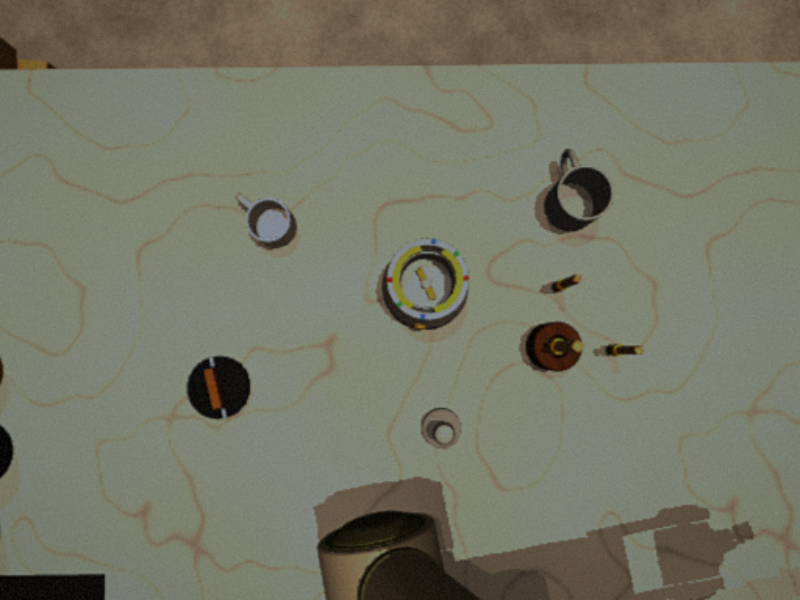

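View pics/side0.png

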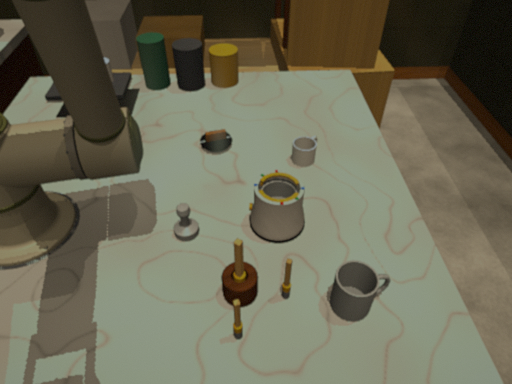

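The top view (800x600 scale) shows the grinder mouth at (427,282), the lid at (218,387), and the tamper at (441,428). The espresso cup is at (268,222) and the jug at (580,197).

Three brushes could be the one meant: one in the cup at top (554,346) / side (239,260), and two small free-standing ones at top (566,284) and (625,350). The one in the wooden cup is clearly the tallest, so it fits; I'll confirm it in a crop.

```bash
python3 - <<'E'
from h import *
a=cv2.imread("pics/top0.png");b=cv2.imread("pics/side0.png")
c1=cv2.resize(b[225:345,200:310],None,fx=3.3,fy=3.3,interpolation=cv2.INTER_CUBIC)
c2=cv2.resize(a[145:260,235:420],None,fx=2.2,fy=2.2,interpolation=cv2.INTER_CUBIC)
o=np.zeros((600,800,3),np.uint8);o[:c1.shape[0],:c1.shape[1]]=c1;o[:c2.shape[0],380:380+c2.shape[1]]=c2
c3=cv2.resize(a[220:275,110:170],None,fx=5,fy=5,interpolation=cv2.INTER_CUBIC);o[300:575,420:720]=c3
cv2.imwrite("pics/crop.png",o)
def cl(im,lo,hi,amin=8):
    k=cv2.inRange(cv2.cvtColor(im,cv2.COLOR_BGR2HSV),lo,hi);n,_,s,c=cv2.connectedComponentsWithStats(k)
    return [(s[i].tolist(),c[i].round(1).tolist()) for i in range(1,n) if s[i,4]>=amin]
for nm,im in(("top",a),("side",b)):
  for q,lo,hi in(("yel",(18,120,90),(35,255,255)),("blue",(100,110,80),(125,255,255)),("green",(45,90,60),(85,255,255)),("red",(0,150,90),(6,255,255)),("org",(5,150,60),(17,255,255))):
    print(nm,q,cl(im,lo,hi,4))
E
```

```text
top yel [([13, 38, 17, 6, 86], [21.1, 40.7]), ([251, 157, 19, 41, 193], [257.7, 175.9]), ([278, 159, 19, 41, 198], [288.9, 180.4]), ([267, 171, 6, 9, 27], [269.1, 174.9]), ([367, 176, 5, 4, 14], [369.2, 177.6]), ([273, 184, 6, 8, 30], [275.3, 187.5]), ([267, 207, 4, 3, 9], [268.4, 208.2]), ([354, 217, 6, 2, 7], [356.3, 217.3]), ([366, 218, 7, 7, 32], [369.4, 221.1]), ([393, 220, 5, 4, 9], [394.8, 221.1]), ([406, 221, 5, 5, 17], [408.3, 223.4]), ([355, 225, 4, 2, 7], [356.7, 225.4])]
top blue [([276, 153, 3, 3, 8], [276.9, 153.9]), ([269, 201, 3, 3, 8], [269.9, 201.9])]
top green [([290, 161, 4, 3, 9], [291.7, 161.9]), ([253, 193, 4, 4, 10], [254.7, 194.6])]
top red [([297, 177, 3, 2, 6], [298.0, 177.5]), ([248, 178, 3, 2, 6], [249.0, 178.5])]
top org [([11, 38, 4, 6, 16], [12.1, 41.1]), ([356, 181, 5, 4, 12], [357.4, 182.7]), ([265, 207, 3, 3, 7], [265.7, 208.0]), ([270, 208, 3, 3, 6], [271.2, 209.0]), ([343, 208, 29, 28, 264], [353.6, 219.1]), ([352, 219, 5, 7, 20], [353.6, 221.6]), ([392, 224, 4, 3, 8], [393.5, 225.0]), ([360, 227, 8, 7, 27], [363.8, 229.6]), ([131, 236, 11, 26, 15
[... 4556 characters left out ...]
95, 5, 3, 7], [379.3, 96.3]), ([365, 97, 2, 4, 4], [365.5, 98.5]), ([385, 97, 2, 4, 5], [385.4, 98.2]), ([370, 98, 4, 6, 7], [371.6, 100.4]), ([374, 103, 3, 3, 5], [375.0, 104.0]), ([379, 104, 3, 4, 6], [379.7, 105.5]), ([372, 108, 5, 6, 8], [374.2, 110.1]), ([377, 110, 6, 5, 10], [379.9, 112.4]), ([375, 116, 2, 3, 5], [375.4, 117.2]), ([376, 119, 3, 2, 4], [377.2, 119.8]), ([377, 122, 3, 4, 4], [378.0, 123.5]), ([205, 132, 11, 9, 42], [208.7, 134.9]), ([235, 245, 7, 15, 41], [238.3, 251.0]), ([223, 255, 34, 37, 608], [239.5, 276.8]), ([287, 264, 3, 2, 5], [288.0, 264.4]), ([285, 267, 5, 18, 41], [286.8, 276.0]), ([235, 303, 6, 16, 39], [236.8, 311.2]), ([236, 323, 4, 3, 7], [237.7, 323.9])]
```

View pics/crop.png

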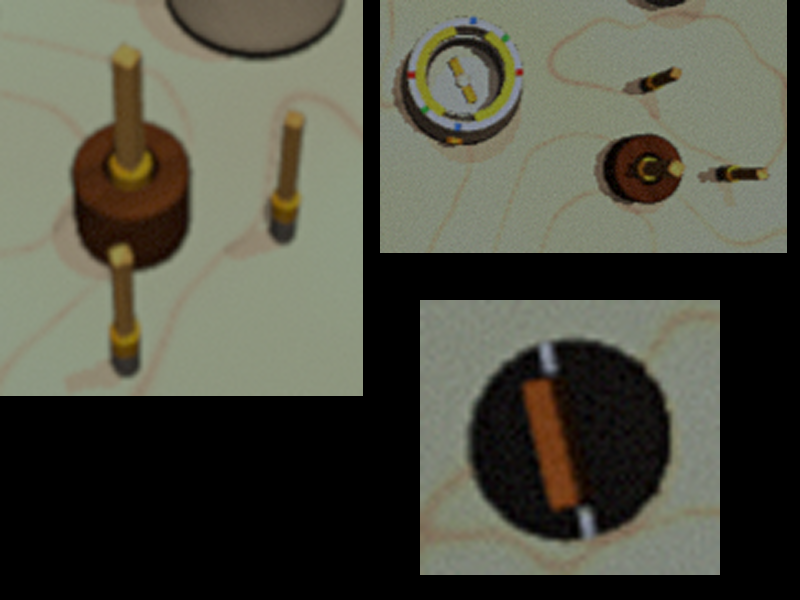

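The crop confirms it: the brush in the dark cup, handle top at side (238.5,241.7) and top (369.4,221.1), is about 1.5 times as long as the two free ones. Now the positions.

```bash
python3 - <<'E'
from h import *
t=ctrl.camera_model("top");s=ctrl.camera_model("side")
a=cv2.imread("pics/top0.png")
P={k:[onz(t,*p,.115) for p in v] for k,v in dict(blue=[(276.9,153.9),(269.9,201.9)],green=[(291.7,161.9),(254.7,194.6)],red=[(298,177.5),(249,178.5)]).items()}
for k,(p,q) in P.items(): print(k,((p+q)/2).round(4),"r",np.linalg.norm(p-q)/2,"ang",np.degrees(np.arctan2((p-q)[1],(p-q)[0])).round(1))
def tri(p,q):
    o1,d1=ray(t,*p);o2,d2=ray(s,*q);x=np.linalg.lstsq(np.c_[d1,-d2],o2-o1,rcond=None)[0]
    A=o1+d1*x[0];B=o2+d2*x[1];return A.round(4),B.round(4)
print("brush top",onz(t,369.4,221.1,.163),tri((369.4,221.1),(238.5,241.7)))
print("brush ferr top z.063",onz(t,357,221.5,.063))
# lid: bar
k=cv2.inRange(cv2.cvtColor(a,cv2.COLOR_BGR2HSV),(5,120,50),(17,255,255))[225:275,110:170]
r=cv2.minAreaRect(np.argwhere(k)[:,::-1].astype(np.float32)+[110,225]);print(r)
bx=cv2.boxPoints(r);w=np.array([onz(t,*p,.049) for p in bx]);print("bar",w.mean(0).round(4),[(np.linalg.norm(w[i]-w[i-1])).round(4) for i in range(4)],[np.degrees(np.arctan2(*(w[i]-w[i-1])[1::-1])).round(1) for i in range(4)])
g=cv2.cvtColor(a,cv2.COLOR_BGR2GRAY)
k=(g[215:285,105:175]<60).astype(np.uint8);c=max(cv2.findContours(k,0,2)[0],key=cv2.contourArea);e=cv2.minEnclosingCircle(c);print(e,onz(t,e[0][0]+105,e[0][1]+215,.021),"r",e[1]*.93/397)
k=cv2.inRange(cv2.cvtColor(a,cv2.COLOR_BGR2HSV),(0,100,20),(14,255,140))[195:250,325:390]
c=max(cv2.findContours(k,0,2)[0],key=cv2.contourArea);e=cv2.fitEllipse(cv2.convexHull(c));print("cup",e,onz(t,e[0][0]+325,e[0][1]+195,.045))
print(ctrl.camera_model("wrist"))
for n,p,z in(("jug",(580/1.5625,197/1.5625),.09),("tamper",(443/1.5625,434/1.5625),.087),("esp",(268/1.5625,222/1.5625),.05),("b1",(369,177.6),.1),("b2",(408,223),.1)):print(n,onz(t,*p,z).round(3))
E
```

```text
blue [ 0.5945 -0.0158  0.115 ] r 0.051654542062096444 ang -9.0
green [ 0.5936 -0.0154  0.115 ] r 0.05246016711936651 ang -49.0
red [ 0.5941 -0.016   0.115 ] r 0.05187202256871801 ang -89.4
brush top [ 0.50102655 -0.2026788   0.163     ] (array([ 0.501 , -0.2037,  0.1592]), array([ 0.5019, -0.2037,  0.1592]))
brush ferr top z.063 [ 0.50061717 -0.20279567  0.063     ]Traceback (most recent call last):
  File "<stdin>", line 13, in <module>
cv2.error: OpenCV(4.12.0) /io/opencv/modules/imgproc/src/convhull.cpp:143: error: (-215:Assertion failed) total >= 0 && (depth == CV_32F || depth == CV_32S) in function 'convexHull'
```

```bash
python3 - <<'E'
from h import *
t=ctrl.camera_model("top");s=ctrl.camera_model("side")
a=cv2.imread("pics/top0.png")
k=cv2.inRange(cv2.cvtColor(a,cv2.COLOR_BGR2HSV),(5,120,50),(17,255,255))[225:275,110:170]
r=cv2.minAreaRect((np.argwhere(k)[:,::-1]+[110,225]).astype(np.float32));print(r)
bx=cv2.boxPoints(r);w=np.array([onz(t,*p,.049) for p in bx]);print("bar",w.mean(0).round(4),[(np.linalg.norm(w[i]-w[i-1])).round(4) for i in range(4)],[np.degrees(np.arctan2(*(w[i]-w[i-1])[1::-1])).round(1) for i in range(4)])
g=cv2.cvtColor(a,cv2.COLOR_BGR2GRAY)
k=(g[215:285,105:175]<60).astype(np.uint8);c=max(cv2.findContours(k,0,2)[0],key=cv2.contourArea);e=cv2.minEnclosingCircle(c);print(e,onz(t,e[0][0]+105,e[0][1]+215,.021),"r",e[1]*.93/397)
for p in((547,345),(587,535)):print("ptr",onz(t,110+(p[0]+15-420)/5,220+(p[1]-300)/5,.021))
m=ctrl.camera_model("wrist");R=cv2.Rodrigues(m["orientation"])[0];S=ctrl.read_state();Q=cv2.Rodrigues(S["tool_rot"])[0]
print("cam in tool",Q.T@(m["origin"]-S["ee_pos"]),(Q.T@R).round(3),m["intrinsics"],"\nQ",Q.round(3))
for n,p,z in(("jug",(580/1.5625,197/1.5625),.09),("tamper",(443/1.5625,434/1.5625),.087),("esp",(268/1.5625,222/1.5625),.05),("b1",(369,177.6),.1),("b2",(408,223),.1)):print(n,onz(t,*p,z).round(3))
E
```

```text
((135.7058868408203, 248.3235626220703), (26.19384765625, 6.5484619140625), 75.96376037597656)
bar [0.4452 0.2943 0.049 ] [np.float64(0.059), np.float64(0.0147), np.float64(0.059), np.float64(0.0147)] [np.float64(14.9), np.float64(-76.5), np.float64(-165.2), np.float64(103.4)]
((34.997535705566406, 32.77093505859375), 20.439924240112305) [0.4445929 0.2929093 0.021    ] r 0.04788193839623285
ptr [0.48811197 0.29720759 0.021     ]
ptr [0.40023143 0.27748786 0.021     ]
cam in tool [ 8.35984234e-02  4.05880779e-05 -1.81134924e-01] [[-0.002  0.946  0.323]
 [ 1.     0.002  0.   ]
 [-0.     0.323 -0.946]] [[277.26199333   0.         255.32587732]
 [  0.         277.26199333 188.71529471]
 [  0.           0.           1.        ]] 
Q [[ 0.919  0.394 -0.   ]
 [ 0.394 -0.919  0.001]
 [ 0.    -0.001 -1.   ]]
jug [ 0.71  -0.233  0.09 ]
tamper [ 0.382 -0.036  0.087]
esp [0.687 0.215 0.05 ]
b1 [ 0.595 -0.222  0.1  ]
b2 [ 0.496 -0.302  0.1  ]
```

>>> arm_command --commands '[[[0,0,0],[30,28,8],0.2],[[0,0,0],[30,28,6],0.2],[[0,0,0],[30,28,0],0.2],[[0,0,0],[30,28,0],0.2],[[0,0,0],[30,28,0],0.2]]' --force 30

```text
t: 0.6
ee_pos: [0.3576, -0.3412, 0.2063]
tool_rot: [-3.077, -0.631, 0.0]
wrist_force: [-1.0, -0.4, 0.5]
opening: 0.597
gripper_force: 0.0
```

>>> arm_command --commands '[[[0,0,0],[30,28,0],0.2],[[0,0,0],[30,28,0],0.2],[[0,0,0],[30,28,0],0.2],[[0,0,0],[30,28,0],0.2],[[0,0,0],[24,27,0],0.2]]'

```text
t: 1.1
ee_pos: [0.5019, -0.202, 0.2061]
tool_rot: [-3.077, -0.632, 0.0]
wrist_force: [-0.6, -1.0, 0.3]
opening: 0.602
gripper_force: 0.0
```

```bash
python3 - <<'E'
from h import *
S=ctrl.read_state();print(S["ee_pos"],S["tool_rot"],S["q"],S["t"])
m,im=shot("wrist","w1");np.save("w1.npy",m,allow_pickle=True)
p=proj(m,[.501,-.203,.163]);print(p,proj(m,[.501,-.203,.063]))
u,v=p.astype(int);c=im[max(0,v-50):v+50,max(0,u-60):u+60];print(max(0,v-50),max(0,u-60))
o=np.zeros((600,800,3),np.uint8);c=cv2.resize(c,None,fx=5,fy=5,interpolation=cv2.INTER_CUBIC)[:600,:800];o[:c.shape[0],:c.shape[1]]=c
cv2.imwrite("pics/w1c.png",o)
E
```

```text
[ 0.50190834 -0.20201123  0.20614095] [-3.07688927e+00 -6.32194701e-01  4.78781241e-04] [-5.99340006e-01  3.39179600e-01  1.42575649e+00  7.96847622e-05
  1.37717584e+00  5.66150335e-01] 1.1
[256.10966112 197.69624144] [255.92420752 168.31885949]
147 196
```

View pics/w1c.png

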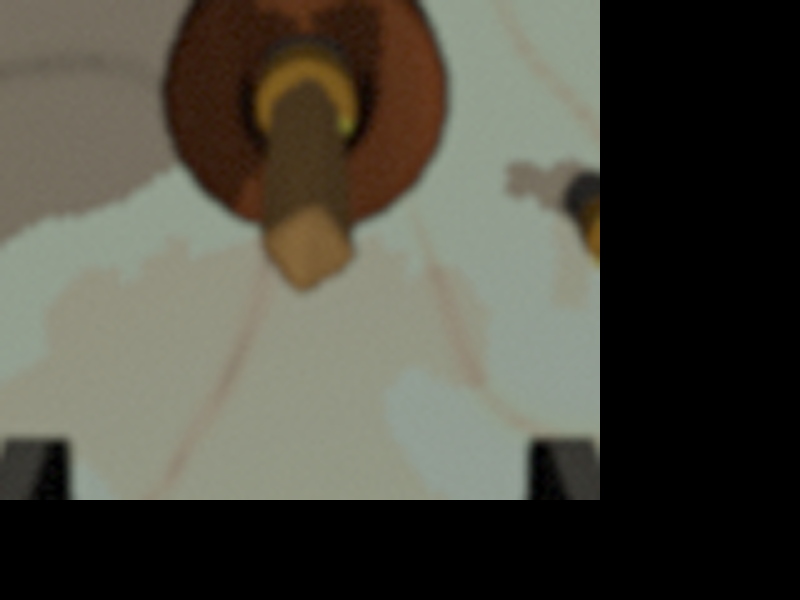

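The wrist crop shows the handle top as a rotated square with corners near (266,238), (302,290), (354,248) and (313,206), centred at about (308,247). It stands about 45 degrees off the fingers' closing line.

```bash
python3 - <<'E'
from h import *
m=np.load("w1.npy",allow_pickle=True).item()
w=np.array([onz(m,196+x/5,147+y/5,.163) for x,y in((266,238),(302,290),(354,248),(313,206))])
print(w.mean(0));
for i in range(4): d=w[i]-w[i-1];print(np.linalg.norm(d[:2]).round(4),np.degrees(np.arctan2(d[1],d[0])).round(1)%90)
E
```

```text
[ 0.50287041 -0.20373775  0.163     ]
0.01 58.900000000000006
0.0115 55.900000000000006
0.0119 64.2
0.0104 66.0
```

>>> arm_command --commands '[[[0,0,0.133],[0,-0.5,-4],0.2],[[0,0,0.133],[0,-0.5,-6],0.2],[[0,0,0.133],[0,-0.5,-8],0.2],[[0,0,0.133],[0,0,-8],0.2],[[0,0,0.133],[0,0,-6],0.2]]'

```text
t: 1.65
ee_pos: [0.5004, -0.2049, 0.1736]
tool_rot: [-2.697, -1.608, 0.001]
wrist_force: [-0.2, 0.5, -0.6]
opening: 0.6
gripper_force: 0.0
```

>>> arm_command --commands '[[[0,0,0],[0,0,-25],0.2],[[0,0,0],[0,0,-25],0.2],[[0,0,0],[0,0,-14],0.2],[[0,0,0],[0,0,0],-1],[[0,0,0],[0,0,0],-1]]'

```text
t: 2.15
ee_pos: [0.5009, -0.2052, 0.1109]
tool_rot: [2.703, 1.601, 0.0]
wrist_force: [-0.2, 0.3, -0.2]
opening: 0.27
gripper_force: 0.0
```

>>> arm_command --commands '[[[0,0,0],[0,0,0],-1],[[0,0,0],[0,0,0],-1],[[0,0,0],[0,0,0],-1],[[0,0,0],[0,0,5],-1],[[0,0,0],[0,0,20],-1]]'

```text
t: 2.65
ee_pos: [0.4998, -0.2044, 0.1344]
tool_rot: [-2.7, -1.6, 0.003]
wrist_force: [0.4, -0.1, -0.9]
opening: 0.152
gripper_force: 30.1
```

>>> arm_command --commands '[[[0,0,0],[0,0,35],-1],[[0,0,0],[0,0,40],-1],[[0,0,0],[10,20,35],-1],[[0,0,0],[20,40,5],-1],[[0,0,0],[20,40,0],-1]]'

```text
t: 3.15
ee_pos: [0.5515, -0.1043, 0.2524]
tool_rot: [2.702, 1.598, 0.003]
wrist_force: [0.1, -0.2, -1.5]
opening: 0.152
gripper_force: 30.1
```

>>> arm_command --commands '[[[0,0,0],[20,40,0],-1],[[0,0,0],[16,32,0],-1],[[0,0,0],[8,16,0],-1],[[0,0,0],[0,0,0],-1],[[0,0,0],[0,0,0],-1]]'

```text
t: 3.65
ee_pos: [0.5945, -0.0173, 0.2505]
tool_rot: [-2.702, -1.602, 0.001]
wrist_force: [0.2, -0.5, -0.7]
opening: 0.158
gripper_force: 30.1
```

```bash
python3 - <<'E'
from h import *
S=ctrl.read_state();print(S["ee_pos"],S["opening"])
m,im=shot("side","s2")
for z in(.148,.298):print(proj(m,[S["ee_pos"][0],S["ee_pos"][1],z]))
cv2.imwrite("pics/s2c.png",cv2.resize(im[90:290,180:400],None,fx=2.5,fy=2.5))
E
```

```text
[ 0.59449034 -0.01734496  0.25047823] 0.15783187749299493
[279.76797654 175.05990035]
[283.35562219 115.09285898]
```

View pics/s2c.png

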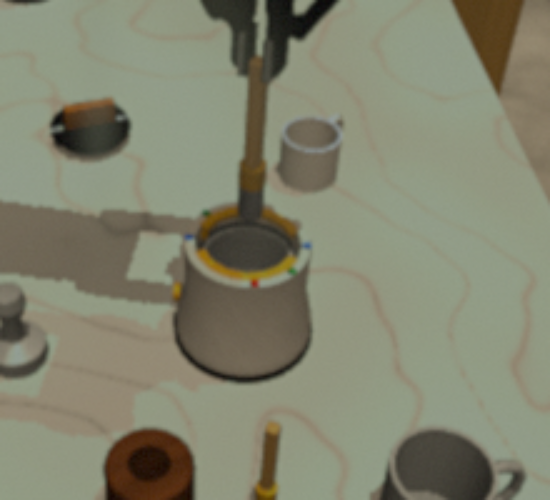

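The brush hangs plumb in the grip: its tip at crop (250,220) is full-picture (280,178), against (280,175) predicted. Now I'll dip it.

>>> arm_command --commands '[[[0,0,0],[0,0,-25],-1],[[0,0,0],[0,0,-30],-1],[[0,0,0],[0,0,-13],-1],[[0,0,0],[0,0,0],-1],[[0,0,0],[0,0,0],-1]]'

```text
t: 4.2
ee_pos: [0.5952, -0.0177, 0.1838]
tool_rot: [2.702, 1.6, 0.002]
wrist_force: [0.1, -0.3, -1.2]
opening: 0.155
gripper_force: 30.1
```

>>> arm_command --commands '[[[0,0,0],[0,0,0],-1],[[0,0,0],[0,0,0],-1],[[0,0,0],[0,0,25],-1],[[0,0,0],[0,0,30],-1],[[0,0,0],[0,0,13],-1]]'

```text
t: 4.7
ee_pos: [0.5956, -0.0172, 0.2541]
tool_rot: [2.7, 1.6, 0.006]
wrist_force: [-0.1, -0.8, -0.8]
opening: 0.153
gripper_force: 30.1
```

>>> arm_command --commands '[[[0,0,0],[-8,-16,0],-1],[[0,0,0],[-20,-40,0],-1],[[0,0,0],[-20,-40,0],-1],[[0,0,0],[-20,-40,0],-1],[[0,0,0],[-16,-32,0],-1]]'

```text
t: 5.2
ee_pos: [0.5097, -0.187, 0.2513]
tool_rot: [2.702, 1.6, 0.001]
wrist_force: [0.5, 0.9, -0.6]
opening: 0.161
gripper_force: 30.1
```

>>> arm_command --commands '[[[0,0,0],[-10,-20,0],-1],[[0,0,0],[0,0,0],-1],[[0,0,0],[0,0,0],-1],[[0,0,0],[0,0,-30],-1],[[0,0,0],[0,0,-20],-1]]'

```text
t: 5.7
ee_pos: [0.5011, -0.2038, 0.1995]
tool_rot: [-2.701, -1.603, -0.0]
wrist_force: [-0.3, -0.2, -1.0]
opening: 0.152
gripper_force: 30.1
```

```bash
python3 - <<'E'
from h import *
S=ctrl.read_state();print(S["ee_pos"],S["opening"],S["t"])
m,im=shot("side","s3")
for z in(.06,S["ee_pos"][2]-.103,S["ee_pos"][2]+.05):print(proj(m,[.501,-.2035,z]))
cv2.imwrite("pics/s3c.png",cv2.resize(im[190:340,170:320],None,fx=3.5,fy=3.5))
E
```

```text
[ 0.50111481 -0.20382533  0.19952273] 0.15230209585621768 5.7
[239.36861386 274.20206545]
[238.89141519 262.89126584]
[236.48842622 205.93442945]
```

View pics/s3c.png

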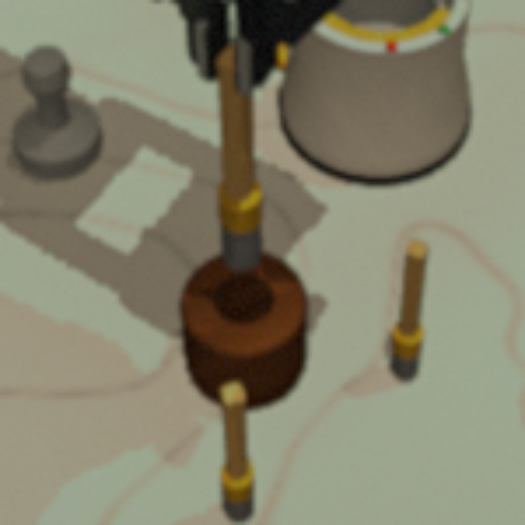

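The bristle end at crop (241,262) sits right above the well mouth at crop (243,298), which is full-picture (239,275) and matches the projection. I'll lower it.

>>> arm_command --commands '[[[0,0,0],[0,0,-25],-1],[[0,0,0],[0,0,-25],-1],[[0,0,0],[0,0,-25],-1],[[0,0,0],[0,0,-10],-1],[[0,0,0],[0,0,-2],-1]]'

```text
t: 6.25
ee_pos: [0.501, -0.2044, 0.1133]
tool_rot: [-2.701, -1.602, 0.001]
wrist_force: [-0.2, 0.2, 0.0]
opening: 0.152
gripper_force: 30.1
```

>>> arm_command --commands '[[[0,0,0],[0,0,0],-1],[[0,0,0],[0,0,-0.5],-0.2],[[0,0,0],[0,0,0],0.0],[[0,0,0],[0,0,0],0.2],[[0,0,0],[0,0,0],0.2]]'

```text
t: 6.75
ee_pos: [0.5009, -0.2052, 0.1134]
tool_rot: [2.702, 1.601, 0.0]
wrist_force: [-0.3, 0.3, -0.3]
opening: 0.596
gripper_force: 0.0
```

>>> arm_command --commands '[[[0,0,0],[0,0,0],0.2],[[0,0,0],[0,0,25],0.2],[[0,0,0],[0,0,40],0.2],[[0,0,0],[0,0,35],0.2],[[0,0,0],[0,0,0],0.2]]'

```text
t: 7.25
ee_pos: [0.5024, -0.2061, 0.2178]
tool_rot: [2.696, 1.597, 0.006]
wrist_force: [0.4, 0.0, -0.3]
opening: 0.601
gripper_force: 0.0
```

```bash
python3 - <<'E'
from h import *
S=ctrl.read_state();print(S["ee_pos"],S["opening"],S["t"])
m,im=shot("side","s4");mt,it=shot("wrist","t4")
print(proj(m,[.501,-.2035,.163]))
c=np.hstack([cv2.resize(im[190:340,170:320],(400,400)),cv2.resize(it,(533,400))[:,:400]])
cv2.imwrite("pics/s4c.png",c)
E
```

```text
[ 0.50236689 -0.20612806  0.21780237] 0.6006282994631379 7.25
[237.93551226 240.23398042]
```

View pics/s4c.png

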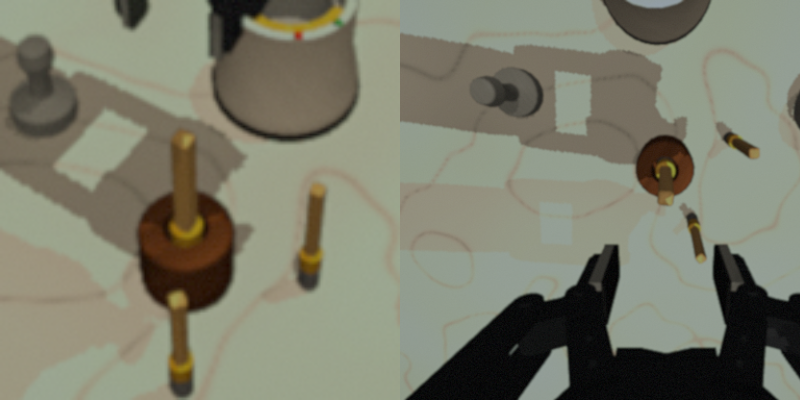

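The brush stands upright and let go in its cup: left panel handle top (184,138), right panel (666,198). On to the lid.

>>> arm_command --commands '[[[0,0,-0.05],[-2,22,0],0.6],[[0,0,-0.07],[-5,40,0],0.6],[[0,0,-0.07],[-5,42,0],0.6],[[0,0,-0.07],[-5,42,0],0.6],[[0,0,-0.07],[-5,42,0],0.6]]'

```text
t: 7.85
ee_pos: [0.4776, -0.0154, 0.2115]
tool_rot: [-2.929, -1.13, 0.003]
wrist_force: [0.1, -0.7, -0.2]
opening: 0.798
gripper_force: 0.0
```

>>> arm_command --commands '[[[0,0,-0.07],[-5,42,0],0.6],[[0,0,-0.07],[-5,42,0],0.6],[[0,0,-0.07],[-5,42,0],0.6],[[0,0,-0.07],[-5,42,0],0.6],[[0,0,-0.07],[-5,42,0],0.6]]'

```text
t: 8.35
ee_pos: [0.4526, 0.1945, 0.2116]
tool_rot: [-3.083, -0.604, 0.004]
wrist_force: [1.0, -0.4, 0.8]
opening: 0.8
gripper_force: 0.0
```

>>> arm_command --commands '[[[0,0,-0.07],[-5,42,0],0.6],[[0,0,-0.07],[-5,40,-10],0.6],[[0,0,0],[-5,20,-10],0.6],[[0,0,0],[0,0,0],0.6],[[0,0,0],[0,0,0],0.6]]'

```text
t: 8.85
ee_pos: [0.4383, 0.2945, 0.192]
tool_rot: [3.116, 0.392, -0.003]
wrist_force: [0.3, -0.7, 0.3]
opening: 0.796
gripper_force: 0.0
```

```bash
python3 - <<'E'
from h import *
S=ctrl.read_state();print(S["ee_pos"],S["t"]);Q=cv2.Rodrigues(S["tool_rot"])[0];print("psi",np.degrees(np.arctan2(Q[1,0],Q[0,0])),Q[:,2],S["q"])
m,im=shot("wrist","w5")
h=cv2.cvtColor(im,cv2.COLOR_BGR2HSV)
k=cv2.inRange(h,(5,120,50),(17,255,255));n,L,s,c=cv2.connectedComponentsWithStats(k);i=1+np.argmax(s[1:,4])
r=cv2.minAreaRect(np.argwhere(L==i)[:,::-1].astype(np.float32).copy());print(s[i],r)
w=np.array([onz(m,*p,.049) for p in cv2.boxPoints(r)]);print(w.round(4),w.mean(0))
cv2.imwrite("pics/w5c.png",cv2.resize(im,(700,525)))
E
```

```text
[0.43831529 0.29452479 0.19196337] 8.85
psi 14.357841099272918 [-0.00202235 -0.00111173 -0.99999734] [ 3.69770639e-01  3.21559423e-01  1.48730583e+00 -3.14402396e-04
  1.33501486e+00  1.69004852e+00]
[250 135  13  50 587] ((255.99996948242188, 159.49998474121094), (48.99999237060547, 11.999998092651367), 90.0)
[[0.474  0.31   0.049 ]
 [0.4774 0.2965 0.049 ]
 [0.4197 0.2814 0.049 ]
 [0.4161 0.2956 0.049 ]] [0.44677813 0.29587158 0.049     ]
```

View pics/w5c.png

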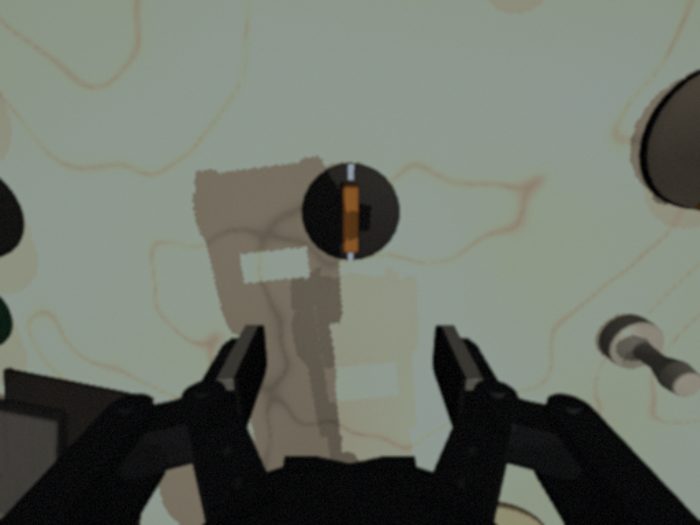

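The lid bar at (351,219) in the 700x525 picture lies exactly along the tool's x axis (yaw 14.4 degrees), with both pointers visible. The top and wrist views agree on its centre to 2 mm, so I'll go down and grip.

>>> arm_command --commands '[[[0,0,0],[4,0,-25],0.2],[[0,0,0],[3,0,-40],0.2],[[0,0,0],[0,0,-40],0.2],[[0,0,0],[0,0,-35],0.2],[[0,0,0],[0,0,-17],0.2]]' --force 60

```text
t: 9.4
ee_pos: [0.4449, 0.2931, 0.0334]
tool_rot: [3.116, 0.388, -0.006]
wrist_force: [0.1, 0.6, -0.2]
opening: 0.599
gripper_force: 0.0
```

>>> arm_command --commands '[[[0,0,0],[0,0,-8],0.2],[[0,0,0],[0,0,0],0.2],[[0,0,0],[0,0,0],-0.4],[[0,0,0],[0,0,0],-0.7],[[0,0,0],[0,0,0],-1]]'

```text
t: 9.9
ee_pos: [0.4462, 0.2951, 0.0289]
tool_rot: [-3.117, -0.391, -0.003]
wrist_force: [0.1, -0.7, 0.2]
opening: 0.089
gripper_force: 0.0
```

>>> arm_command --commands '[[[0,0,0],[0,0,0],-1],[[0,0,0],[0,0,0],-1],[[0,0,0],[0,0,0],-1],[[0,0,0],[0,0,0],-1],[[0,0,0],[0,0,0],-1]]'

```text
t: 10.4
ee_pos: [0.4457, 0.2949, 0.028]
tool_rot: [3.117, 0.391, -0.0]
wrist_force: [0.5, 0.4, 1.2]
opening: 0.003
gripper_force: 0.0
```

The fingers closed on nothing, so I'll look.

```bash
python3 - <<'E'
from h import *
S=ctrl.read_state();print(S["ee_pos"],S["opening"],S["gripper_force"])
m,im=shot("wrist","w6");n,s=shot("side","s6")
print(proj(m,S["ee_pos"]),proj(n,S["ee_pos"]))
cv2.imwrite("pics/w6c.png",np.hstack([cv2.resize(im[80:330,130:380],(400,400)),cv2.resize(s[90:190,160:260],(400,400))]))
E
```

```text
[0.44573162 0.29492947 0.02798775] 0.0029407934569646234 0.0
[255.49121736 217.45203001] [215.95008169 136.87119648]
```

View pics/w6c.png

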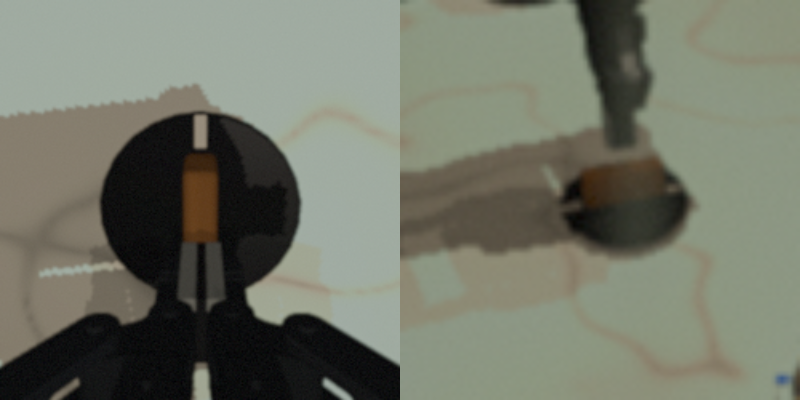

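Left panel (wrist): the shut fingertips end at crop (200,242), on top of the bar's near half. Right panel (side): the tips end at crop (620,145), which is (215,126) in the full picture, just above the bar. So the real fingertips sit well behind the reported TCP. I'll quantify that.

```bash
python3 - <<'E'
from h import *
S=ctrl.read_state();n=ctrl.camera_model("side");m=ctrl.camera_model("wrist");p=S["ee_pos"];Q=cv2.Rodrigues(S["tool_rot"])[0]
print(p,S["opening"],S["wrist_force"])
for d in(0,.01,.015,.02,.025,.03,.035):
    print(d,proj(n,p+[0,0,d]).round(1),"wrist centre",proj(m,p-Q[:,2]*d).round(1),"front face",proj(m,p-Q[:,2]*d+Q[:,0]*.011).round(1))
E
```

```text
[0.44575559 0.29494588 0.02799726] -0.0010514835531799907 [ 0.23841701  0.06940498 -0.36598937]
0 [216.  136.9] wrist centre [255.5 217.4] front face [255.4 203.1]
0.01 [215.7 134. ] wrist centre [255.5 223.6] front face [255.5 208.7]
0.015 [215.6 132.6] wrist centre [255.5 226.9] front face [255.5 211.7]
0.02 [215.5 131.2] wrist centre [255.5 230.4] front face [255.5 214.9]
0.025 [215.4 129.7] wrist centre [255.5 234.1] front face [255.5 218.2]
0.03 [215.3 128.3] wrist centre [255.5 238. ] front face [255.5 221.8]
0.035 [215.2 126.8] wrist centre [255.5 242.2] front face [255.5 225.5]
```

The images put the real tips about 30-38 mm behind the reported TCP, and the brush grip pictures agree. I'll open and go down carefully, watching the wrist force.

>>> arm_command --commands '[[[0,0,0],[0,0,0],-0.4],[[0,0,0],[0,0,0],-0.4],[[0,0,0],[0,0,-8],-0.4],[[0,0,0],[0,0,-8],-0.4],[[0,0,0],[0,0,-6],-0.4]]'

```text
t: 11.0
ee_pos: [0.4453, 0.2947, 0.0048]
tool_rot: [3.117, 0.391, -0.002]
wrist_force: [0.2, 0.4, 0.4]
opening: 0.301
gripper_force: 0.0
```

>>> arm_command --commands '[[[0,0,0],[0,0,0],-1],[[0,0,0],[0,0,0],-1],[[0,0,0],[0,0,0],-1],[[0,0,0],[0,0,0],-1],[[0,0,0],[0,0,0],-1]]' --force 25

```text
t: 11.5
ee_pos: [0.4458, 0.2949, 0.0061]
tool_rot: [-3.117, -0.391, -0.0]
wrist_force: [0.1, 0.3, -1.4]
opening: 0.148
gripper_force: 28.4
```

Gripped, but shallow. I'll regrip 7 mm lower.

>>> arm_command --commands '[[[0,0,0],[0,0,0],-0.4],[[0,0,0],[0,0,0],-0.4],[[0,0,0],[0,0,-3],-0.4],[[0,0,0],[0,0,-3],-0.4],[[0,0,0],[0,0,-2],-0.4]]'

```text
t: 12.0
ee_pos: [0.4456, 0.2949, -0.0024]
tool_rot: [3.117, 0.391, -0.001]
wrist_force: [0.0, -0.3, 0.2]
opening: 0.298
gripper_force: 0.0
```

>>> arm_command --commands '[[[0,0,0],[0,0,0],-1],[[0,0,0],[0,0,0],-1],[[0,0,0],[0,0,0],-1],[[0,0,0],[0,0,0],-1],[[0,0,0],[0,0,0],-1]]' --force 60

```text
t: 12.5
ee_pos: [0.4457, 0.2949, -0.0021]
tool_rot: [3.117, 0.391, -0.0]
wrist_force: [-0.1, 0.5, -1.1]
opening: 0.138
gripper_force: 60.5
```

```bash
python3 - <<'E'
from h import *
S=ctrl.read_state();p=S["ee_pos"];print(p,S["opening"],S["gripper_force"],S["wrist_force"])
m,im=shot("wrist","w7");n,s=shot("side","s7")
h=cv2.cvtColor(im,cv2.COLOR_BGR2HSV)
k=((h[...,2]<75)).astype(np.uint8)
cv2.imwrite("pics/w7c.png",np.hstack([cv2.resize(im[80:330,130:380],(400,400)),cv2.resize(s[90:190,160:260],(400,400))]))
E
```

```text
[ 0.44572277  0.29488781 -0.0020635 ] 0.13773546437317682 60.53592324256897 [-0.08596896  0.45946683 -1.09996934]
```

View pics/w7c.png

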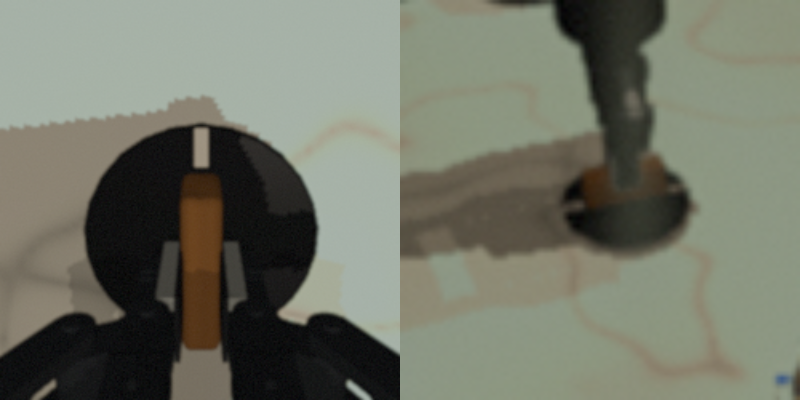

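The bar is now well between the fingers: left panel bar rows 172-348, pads at 240-300; side view tips low on the bar. That was my tenth picture, so from here I work by numbers. First, the lid centre in the tool frame from bar and flange edges.

```bash
python3 - <<'E'
from h import *
S=ctrl.read_state();p=S["ee_pos"];Q=cv2.Rodrigues(S["tool_rot"])[0];m=ctrl.camera_model("wrist")
f=lambda u,v,z:(Q.T@(onz(m,u,v,z)-p)).round(4)
im=cv2.imread("pics/w7.png");h=cv2.cvtColor(im,cv2.COLOR_BGR2HSV)
print([ (r,h[r,255].tolist()) for r in list(range(150,162))+list(range(180,194))+list(range(290,302))])
for r in(156,158.7):print("flange far",f(255.5,r,.021))
print("bar far",f(255.5,187.5,.049),"near",f(255.5,297.5,.049))
for y in(200,210,220,230):
    row=h[y,150:360,2];d=np.where(row<85)[0]+150;print(y,d.min(),d.max(),f(d.min(),y,.021),f(d.max(),y,.021))
E
```

```text
[(150, [20, 44, 140]), (151, [19, 46, 140]), (152, [20, 43, 138]), (153, [20, 44, 138]), (154, [20, 43, 141]), (155, [20, 44, 134]), (156, [20, 49, 109]), (157, [21, 55, 60]), (158, [38, 39, 26]), (159, [17, 60, 76]), (160, [18, 46, 128]), (161, [18, 47, 153]), (180, [19, 46, 156]), (181, [19, 47, 158]), (182, [19, 47, 159]), (183, [18, 50, 149]), (184, [18, 53, 110]), (185, [21, 61, 54]), (186, [0, 46, 22]), (187, [10, 70, 22]), (188, [13, 135, 34]), (189, [11, 177, 49]), (190, [13, 181, 55]), (191, [13, 185, 58]), (192, [14, 179, 60]), (193, [15, 180, 61]), (290, [14, 185, 84]), (291, [14, 178, 83]), (292, [15, 180, 85]), (293, [14, 191, 84]), (294, [15, 177, 85]), (295, [14, 171, 85]), (296, [14, 183, 82]), (297, [14, 164, 81]), (298, [14, 98, 91]), (299, [18, 61, 108]), (300, [20, 45, 118]), (301, [20, 45, 118])]
flange far [ 0.0496  0.0001 -0.023 ]
flange far [ 0.048   0.0001 -0.023 ]
bar far [ 0.0398  0.     -0.051 ] near [-0.0267 -0.0001 -0.051 ]
200 189 322 [ 0.0224 -0.0406 -0.023 ] [ 0.0223  0.0407 -0.023 ]
210 185 325 [ 0.0158 -0.0436 -0.023 ] [ 0.0156  0.043  -0.023 ]
220 183 327 [ 0.009  -0.0454 -0.023 ] [ 0.0088  0.0448 -0.023 ]
230 183 327 [ 0.002 -0.046 -0.023] [ 0.0018  0.0454 -0.023 ]
```

>>> arm_command --commands '[[[0,0,0],[0,0,15],-1],[[0,0,0],[0,0,35],-1],[[0,0,0],[0,0,40],-1],[[0,0,0],[0,0,40],-1],[[0,0,0],[0,0,20],-1]]'

```text
t: 13.1
ee_pos: [0.4467, 0.2953, 0.1515]
tool_rot: [-3.116, -0.391, -0.007]
wrist_force: [0.6, -0.3, -2.0]
opening: 0.145
gripper_force: 60.6
```

>>> arm_command --commands '[[[0,0,-0.04],[8,-16,0],-1],[[0,0,-0.05],[16,-34,0],-1],[[0,0,-0.05],[16,-34,0],-1],[[0,0,-0.05],[16,-34,0],-1],[[0,0,-0.05],[16,-34,0],-1]]'

```text
t: 13.6
ee_pos: [0.5181, 0.1415, 0.148]
tool_rot: [3.142, 0.012, 0.0]
wrist_force: [1.0, 0.6, -1.7]
opening: 0.142
gripper_force: 60.5
```

>>> arm_command --commands '[[[0,0,-0.05],[16,-34,0],-1],[[0,0,-0.05],[16,-34,0],-1],[[0,0,-0.05],[16,-34,0],-1],[[0,0,-0.018],[16,-34,0],-1],[[0,0,0],[12,-23,0],-1]]'

```text
t: 14.1
ee_pos: [0.5943, -0.0184, 0.1478]
tool_rot: [3.131, -0.251, -0.0]
wrist_force: [0.1, 0.8, -2.0]
opening: 0.146
gripper_force: 60.5
```

>>> arm_command --commands '[[[0,0,0],[0,0,0],-1],[[0,0,0],[0,0,0],-1],[[0,0,0],[0,0,-5],-1],[[0,0,0],[0,0,-5],-1],[[0,0,0],[0,0,0],-1]]'

```text
t: 14.6
ee_pos: [0.5931, -0.0152, 0.1371]
tool_rot: [-3.132, 0.247, 0.003]
wrist_force: [-0.2, 0.0, -2.3]
opening: 0.141
gripper_force: 60.5
```

```bash
python3 - <<'E'
from h import *
S=ctrl.read_state();p=S["ee_pos"];Q=cv2.Rodrigues(S["tool_rot"])[0];print(p,S["t"],S["q"],S["opening"],"psi",np.degrees(np.arctan2(Q[1,0],Q[0,0])),S["wrist_force"],Q[:,2])
def cl(nm,im,m):
  h=cv2.cvtColor(im,cv2.COLOR_BGR2HSV)
  for q,lo,hi in(("blue",(100,110,60),(125,255,255)),("green",(45,90,50),(85,255,255)),("red",(0,150,60),(6,255,255))):
    n,_,s,c=cv2.connectedComponentsWithStats(cv2.inRange(h,lo,hi))
    for i in range(1,n):
      if s[i,4]>=4:
        w=onz(m,*c[i],.115)
        if np.linalg.norm(w[:2]-[.594,-.0157])<.08: d=w[:2]-[.594,-.0157];print(nm,q,s[i,4],c[i].round(1),w.round(4),"r",np.linalg.norm(d).round(4),"ang",np.degrees(np.arctan2(d[1],d[0])).round(1))
for nm in("wrist","side","top"):
  m,im=shot(nm,nm+"8");cl(nm,im,m)
E
```

```text
[ 0.59307701 -0.01521941  0.13705669] 14.6 [-2.22993231e-01  5.08184847e-01  1.35949636e+00  5.77234731e-05
  1.27564016e+00  1.50495886e+00] 0.14145664932520866 psi -9.005318386659313 [-0.20186103  0.03133565 -2.31698117] [-1.67369234e-03  4.36163391e-04 -9.99998504e-01]
wrist blue 63 [256. 137.] [ 0.6463 -0.024   0.115 ] r 0.0529 ang -9.0
wrist green 64 [301.5 153.6] [ 0.6288 -0.0554  0.115 ] r 0.0528 ang -48.8
wrist red 40 [322. 193.] [ 0.5954 -0.0679  0.115 ] r 0.0523 ang -88.5
top green 4 [254.8 194. ] [0.5605 0.024  0.115 ] r 0.052 ang 130.1
top red 11 [248.5 178.7] [0.593  0.0369 0.115 ] r 0.0526 ang 91.1
```

The wrist view of the marks gives a centre of (0.5947,-0.0160) and yaw -9 degrees, which agrees with the top view. I'll lower with checks.

>>> arm_command --commands '[[[0,0,0],[0.6,-0.6,-8],-1],[[0,0,0],[0,0,-8],-1],[[0,0,0],[0,0,-5],-1],[[0,0,0],[0,0,-3],-1],[[0,0,0],[0,0,0],-1]]'

```text
t: 15.25
ee_pos: [0.5941, -0.0167, 0.1135]
tool_rot: [-3.132, 0.248, 0.001]
wrist_force: [0.3, -0.2, -2.0]
opening: 0.141
gripper_force: 60.5
```

>>> arm_command --commands '[[[0,0,0],[0,0,-2],-1],[[0,0,0],[0,0,-2],-1],[[0,0,0],[0,0,-2],-1],[[0,0,0],[0,0,-2],-1],[[0,0,0],[0,0,0],-1]]'

```text
t: 15.75
ee_pos: [0.5942, -0.0166, 0.1057]
tool_rot: [-3.132, 0.248, 0.001]
wrist_force: [0.2, 0.1, -1.2]
opening: 0.139
gripper_force: 60.5
```

>>> arm_command --commands '[[[0,0,0],[0,0,-2],-1],[[0,0,0],[0,0,-2],-1],[[0,0,0],[0,0,-1],-1],[[0,0,0],[0,0,-1],-1],[[0,0,0],[0,0,0],-1]]'

```text
t: 16.25
ee_pos: [0.5943, -0.0167, 0.0999]
tool_rot: [-3.132, 0.248, 0.0]
wrist_force: [-0.2, 1.4, -1.0]
opening: 0.144
gripper_force: 60.5
```

>>> arm_command --commands '[[[0,0,0],[0,0,-1],-1],[[0,0,0],[0,0,-0.5],-1],[[0,0,0],[0,0,0],-1],[[0,0,0],[0,0,0],-1],[[0,0,0],[0,0,0],-1]]'

```text
t: 16.75
ee_pos: [0.5945, -0.0167, 0.0997]
tool_rot: [3.132, -0.248, 0.001]
wrist_force: [-4.2, 0.3, 6.9]
opening: 0.141
gripper_force: 61.7
```

The lid is seated: contact came at the expected height (0.0997 against 0.0999). Now I'll twist clockwise in stages.

>>> arm_command --commands '[[[0,0,-0.05],[0,0,0],-1],[[0,0,-0.07],[0,0,0],-1],[[0,0,-0.07],[0,0,0],-1],[[0,0,-0.06],[0,0,0],-1],[[0,0,-0.05],[0,0,0],-1]]'

```text
t: 17.25
ee_pos: [0.5953, -0.0166, 0.0997]
tool_rot: [-3.058, 0.716, -0.005]
wrist_force: [0.7, 1.5, 4.6]
opening: 0.14
gripper_force: 61.4
```

```bash
cat > st.py <<'E'
from h import *
S=ctrl.read_state();p=S["ee_pos"];Q=cv2.Rodrigues(S["tool_rot"])[0];print(p,S["t"],S["opening"],S["gripper_force"],"psi",np.degrees(np.arctan2(Q[1,0],Q[0,0])),"F",S["wrist_force"],"T",S["wrist_torque"],"axis",Q[:,2])
m,im=shot("wrist","w_%d"%(S["t"]*100));h=cv2.cvtColor(im,cv2.COLOR_BGR2HSV)
f=lambda c,z:(Q.T@(onz(m,*c,z)-p))
for q,lo,hi in(("blue",(100,110,60),(125,255,255)),("green",(45,90,50),(85,255,255)),("red",(0,150,60),(6,255,255)),("white",(0,0,115),(180,70,255))):
    k=cv2.inRange(h,lo,hi);n,_,s,c=cv2.connectedComponentsWithStats(k)
    for i in range(1,n):
        z=.123 if q=="white" else .115
        w=onz(m,*c[i],z);d=w[:2]-[.5947,-.016];r=np.linalg.norm(d)
        if s[i,4]>=4 and r<.065 and (q!="white" or 60<s[i,4]<800):print(q,s[i,4],c[i].round(1),w.round(4),"r",r.round(4),"ang",np.degrees(np.arctan2(d[1],d[0])).round(1))
E
python3 st.py
```

```text
[ 0.59530918 -0.01656304  0.09971781] 17.25 0.1401865034893951 61.37657046318054 psi -26.354880534196795 F [0.65677956 1.52165353 4.5661404 ] T [ 0.22865393 -0.06260105  0.26904419] axis [ 3.02340148e-03 -2.51805077e-04 -9.99995398e-01]
blue 100 [229.7 154.3] [ 0.6461 -0.0241  0.115 ] r 0.0521 ang -9.0
green 104 [288.3 156.8] [ 0.6289 -0.0553  0.115 ] r 0.0521 ang -49.0
red 72 [327.9 194.4] [ 0.5954 -0.0679  0.115 ] r 0.0519 ang -89.2
red 57 [188.5 259.3] [0.5939 0.0362 0.115 ] r 0.0522 ang 90.9
white 686 [259.1 151.6] [ 0.6411 -0.0414  0.123 ] r 0.0529 ang -28.7
white 225 [255.  171.8] [ 0.6314 -0.0339  0.123 ] r 0.0408 ang -26.0
```

The pointer is at -26.0 degrees and moves with the tool; green is at -49. About 23 degrees remain.

>>> arm_command --commands '[[[0,0,-0.07],[0,0,0],-1],[[0,0,-0.07],[0,0,0],-1],[[0,0,-0.07],[0,0,0],-1],[[0,0,-0.07],[0,0,0],-1],[[0,0,-0.06],[0,0,0],-1]]'

```text
t: 17.8
ee_pos: [0.5952, -0.0168, 0.0997]
tool_rot: [-2.894, 1.222, -0.004]
wrist_force: [0.4, 0.6, 5.9]
opening: 0.141
gripper_force: 61.6
```

>>> arm_command --commands '[[[0,0,-0.05],[0,0,0],-1],[[0,0,0],[0,0,0],-1],[[0,0,0],[0,0,0],-1],[[0,0,0],[0,0,0],-1],[[0,0,0],[0,0,0],-1]]'

```text
t: 18.3
ee_pos: [0.5951, -0.0168, 0.0997]
tool_rot: [-2.863, 1.291, -0.004]
wrist_force: [0.1, 0.6, 5.3]
opening: 0.144
gripper_force: 61.6
```

```bash
python3 st.py
```

```text
[ 0.59514507 -0.01675923  0.09972627] 18.3 0.14418564970627293 61.558499336242676 psi -48.529257682659086 F [0.10720244 0.6263962  5.33275778] T [ 0.09220027 -0.00850486  0.09074129] axis [ 2.59701144e-03 -4.58268984e-04 -9.99996523e-01]
blue 99 [201.7 169.3] [ 0.6463 -0.0242  0.115 ] r 0.0523 ang -9.0
green 113 [256.  150.9] [ 0.6287 -0.055   0.115 ] r 0.0517 ang -48.9
red 85 [310.6 170.4] [ 0.5954 -0.0682  0.115 ] r 0.0522 ang -89.3
red 6 [205.8 276.5] [0.596  0.0359 0.115 ] r 0.0519 ang 88.6
white 683 [227.6 156.3] [ 0.64   -0.0429  0.123 ] r 0.0527 ang -30.7
white 667 [284.5 156.5] [ 0.6152 -0.0646  0.123 ] r 0.0527 ang -67.1
white 233 [255.2 171.8] [ 0.6219 -0.0465  0.123 ] r 0.0409 ang -48.3
```

The pointer is at -48.3 degrees against green at -48.9, the height is still seated (0.0997), and the grip is firm. Handing in.

```bash
python3 -c "
from plant import ctrl
print(ctrl.hand_in())"
```

```text
the job is handed in; nothing more can be done
None
```

I handed the job in at 18.4 s: brush dipped and back in its cup, lid seated and still gripped with its pointer within 1 degree of the green mark; no verdict was returned.

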